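# Gauge the fill level of an open parcel tube and lock the probe

## Robot

A 6-joint arm with a two-finger parallel gripper is mounted at the origin on the work surface. World frame = base frame: x ahead of the robot, y to its left, z up, the work surface at z = 0. Lengths are in mm, angles in rad, forces in N, time in s.
With the tool pointing down it reaches from about 350 to 875 mm from the base axis. Payload 4.2 kg.
Tool frame: the origin (TCP) lies at the very end of the fingers, on their centre line; the grasp point (between the pads) lies 19 mm behind it; z points along the fingers, y is the line along which they close (so a half turn about z gives the same grasp; the last joint's range is limited). The gripper opens to 85 mm and grips with 20 to 120 N. Pads are 22 mm wide; open, the fingers measure 114 mm over their backs; the gripper's body (76 mm by 85 mm) begins 54 mm behind the grasp point. The pads swing forward as they close: fully open they stand 13 mm farther back than shut.
Start: joints at [-0.887, 0.385, 0.008, 0, -1.194, -0.259], TCP at [257.599, -569.423, 231.312] pointing down, gripper open.
Joint ranges: [-3.14, 3.14], [-1.21, 2.06], [-1.07, 1.41], [-3.16, 2.05], [-2.99, -0.16], [-3.1, 3.1]. Speed limits (rad/s): [2.79, 2.79, 3.14, 3.14, 3.14, 3.14].

## Interface

Orientations are given as a unit quaternion [x, y, z, w].
In Python, from bench import arm gives the robot as it stands. The module is installed in compiled form; this text tells all that it offers.
- The arm moves only by the tool drive_tool, never from a script. Its argument "targets" is a list of rows, each a list of 5 numbers: the closure, from -1 (fully open) to 1 (shut), then the shift along the tool's x, y, z in mm, then the turn about the tool's z in degrees. In form: [[grip, tx, ty, tz, roll], ...]. A call has 1 to 12 rows; each row is the pose to reach, as a shift and turn from the pose commanded when the call began, along the tool's axes at that moment; what a row does not reach only later rows make up. A row lasts 1/10 s, in which the tool goes at most 50 mm and 8.59 degrees, less where a joint would pass 70% of its speed; a pose out of reach is approached as far as the arm can. A call with a gripper value outside its range is refused whole. The fingers move at their own pace and stop on an object; the grip force is fixed at half the most. Time passes only in rows, so rows that repeat a pose let the fingers close. It gives the time, the measured TCP pose, the force, the opening and the grip force at its end, in the units of the state.
- arm.read_state(): the state, without advancing time (a new reading comes with each control period).
- arm.get_image(name): name is "scene" or "top"; returns the picture (480x640x3 uint8, blue, green, red); there is no depth.
- arm.camera_params(name): a dict with "fov_y" (degrees; the focal length in pixels is half the picture's height over the tangent of half this angle, whatever the lens; pixels are square), "cx", "cy" (the principal point, pixels), "D" ([k1, k2, p1, p2, k3] as OpenCV has them; the pictures are not rectified), "rvec" (rotation vector, rad) and "tvec" (3), from world to camera coordinates, as OpenCV has them. Camera axes: x right, y down, z forward; pixel columns grow to the right and rows downward; lengths in mm; the calibration is good to about 2 mm. A picture is of the moment at which its call begins. camera_params takes no time and is no camera call.
- arm.job_done(): hands the job in; it is judged then, once.
The state is a dict: "clock": time; "joints": joint angles; "joint_vel": joint speeds; "joint_efforts": joint torques, N m; "position": TCP position; "ee_rot": TCP orientation; "contact_force": force on the tool from outside, world axes, zero at the start; "wrist_torque": the same for the moment, N m; "gripper_width": finger opening in mm; "grasp_force": force on a finger pad.
Only numpy, scipy, OpenCV 4.12 (cv2) and the standard library are available. Lean on these libraries where they do the work, as an engineer would, in place of code of your own. Each camera call takes 0.05 s, during which the arm holds its last target. There are 200 camera calls.

## Task

Gauge how far down the contents of the open parcel tube lie: take the probe by its wing knob and lower it gently until its foot rests lightly on the contents in the tube (a few newtons, at most 8, and never more than 12), then, still holding it down there, turn the wing clockwise (seen from above) to its stop to lock the slide, and let go so that the probe stays locked with its foot still touching. Leave the things on the weighing bed where they are.

Things in the scene. Friction and masses are not known exactly. Their poses are not given: they have to be found in the camera images.
- gauge: fixed weighing bed with depth gauge; origin on the table under the tube's axis. Steel bed 200 x 300 mm (x, y), top 30 mm up. Two posts at y = +-62 mm carry a cast-iron bridge (144 mm along y, 48 mm wide, 140 to 165 mm up) over a cardboard tube; the probe passes down through it on the tube's axis. A cast-iron lever (latched, immovable) stands at y = +172 mm, up to 115 mm high.
- tube_mouth (a point): centre of the open tube's rim, 125 mm above the table; tube 68 mm outside, 62 inside, 92 deep. Its contents end in a plywood disc somewhere 36 to 72 mm below the rim (not measured, different each time: find it by touch). The disc yields like a spring, 3 N per mm, for 10 mm, then is solid; more than 12 N is too much.
- wing_mid (a point): middle of the cast-iron wing knob on top of the probe, on the probe's vertical axis. Wing 50 mm long (point x), 14 mm thick (point y: grip across this), 35 mm high; its middle starts 295 mm above the table. It slides straight down with the probe and turns about the vertical with the lock. Under it: a round collar 28 mm across, 17 mm high, then the spindle.
- foot: brass foot at the lower end of the probe, 18 mm across, origin at the centre of its underside, 160.5 mm below the wing's middle; it starts 135 mm above the table, 10 mm above the tube's rim. It touches nothing but the contents.
- probe (a joint): downward travel of the probe from its top, m, 0 to 0.088; the contents are met at 0.046 to 0.082. A spring pulls the unlocked probe up to 0 with a net 3.0 N at the top, growing 0.02 N per mm to 4.7 N, plus 0.5 N of friction: let go unlocked, it rises again.
- lock (a joint): angle of wing and locking spindle, rad, 0 (wing along the gauge's x axis, free) to 1.3 (stop, locked), growing clockwise from above; starts at 0 to 0.25. It turns freely to about 0.85, then two sprung brake shoes in the bridge grip the spindle and the torque rises to about 0.4 N m at the stop. Above 1.15 it holds about 20 N along the slide and stays as left.
- counterweight_mid (a point): brass counterweight with a knob on top, 42 mm across, 55 mm high, standing on the bed; point is half-way up. Leave alone.
- tag_holder_mid (a point): flat navy plastic parcel tag holder, 55 x 85 x 14 mm, lying on the bed; its middle. Leave alone.
- whistle_mid (a point): tin whistle, about 50 x 18 x 24 mm, lying on the bed; its middle. Leave alone.
- tally_block_mid (a point): wooden tally block 60 x 40 x 30 mm on the bed; its middle. Leave alone.

How it is judged (in metres and radians):
On the way, in this order (a step that is already met when the one before it is completed fails the run):
1. the probe's foot rests on the contents while the slide is still free (contact force between foot and anything else above 0.5 N and value of joint lock below 0.6 rad and value of joint probe above 0.044 m), for 0.2 s.
2. the wing is turned clockwise to its stop with the foot still on the contents (contact force between foot and anything else above 0.5 N and value of joint lock above 1.15 rad), for 0.2 s.
At the end, for the whole second after the job is handed in: the wing is turned to its locked stop (lock above 1.15 rad), the probe is let go and stays down, its foot pressing on the contents with 0.5 to 8 N (all of step 2 and value of joint probe above 0.044 m and contact force between foot and anything else below 8 N); the robot touches nothing.
It fails at once if the foot presses on the contents with more than 12 N (contact force between foot and anything else above 12 N).
It fails at once if a thing on the weighing bed is moved by more than 15 mm (distance of any of counterweight_mid, tag_holder_mid, whistle_mid, tally_block_mid from where it was at the start of the episode above 0.015 m).
It also fails if it takes over 43 s, if anything falls off the work surface, if the arm or the gripper's body presses on something with over 40 N, if the wrist force passes 120 N, or if a joint passes its speed limit or range.

## Working session

There is one attempt and no reset: what is moved stays moved. The work goes in short steps, Python scripts to look and compute and a tool call to move; the robot and the scene stay as the last step left them, time stands still between calls to the robot, and variables do not carry over. Pictures are saved under pics/ and viewed, at most 10 in all, crops included, and the job is handed in when it is done.

Besides the shell and the picture viewer there is one more tool, called after "Emit:" as name(argument=value, ...) on one line, values as JSON. drive_tool: Moves the arm, as the interface text tells. Its arguments: {"type":"object","properties":{"targets":{"type":"array","items":{"type":"array","items":{"type":"number"}}}},"required":["targets"]}

```bash
mkdir -p pics
python3 - <<'E'
from bench import arm
import cv2
for n in("scene","top"):
    cv2.imwrite(f"pics/{n}0.png",arm.get_image(n)); print(n,arm.camera_params(n))
print(arm.read_state())
E
```

```text
scene {'fov_y': 51.598927698874434, 'cx': 317.372105064036, 'cy': 236.9166552881229, 'D': array([-0.12046678,  0.        ,  0.        ,  0.        ,  0.        ]), 'rvec': array([ 1.80512992,  1.94160457, -0.60546686]), 'tvec': array([ -11.27016477, -347.69190369, 1177.86342812])}
top {'fov_y': 49.76652252250329, 'cx': 319.1691475053017, 'cy': 237.31818169961812, 'D': array([-0.01184869,  0.        ,  0.        ,  0.        ,  0.        ]), 'rvec': array([ 2.18370151, -2.03022256,  0.21555626]), 'tvec': array([ 12.00788047, 602.73584197, 811.64476776])}
{'clock': 0.1, 'joints': array([-8.87426574e-01,  3.85467971e-01,  6.77692283e-03, -4.51458154e-04,
       -1.19400149e+00, -2.58591550e-01]), 'joint_vel': array([-0.00011976, -0.00034378,  0.00229765,  0.00322448,  0.00018713,
       -0.00101531]), 'joint_efforts': array([-7.79792135e-04, -3.93319952e+01,  1.88928258e+01,  4.19801742e+00,
       -2.61542642e-03, -2.04035743e-06]), 'position': array([ 257.37625142, -568.97651965,  230.34123562]), 'ee_rot': array([-2.10714434e-01,  9.77547178e-01,  9.40085730e-04, -2.43241877e-04]), 'contact_force': array([ 0.35964604, -0.04422884, -0.65909839]), 'wrist_torque': array([ 0.09273787,  0.03240334, -0.01909909]), 'grasp_force': 0.0, 'gripper_width': 85.37324508343717}
```

View pics/scene0.png

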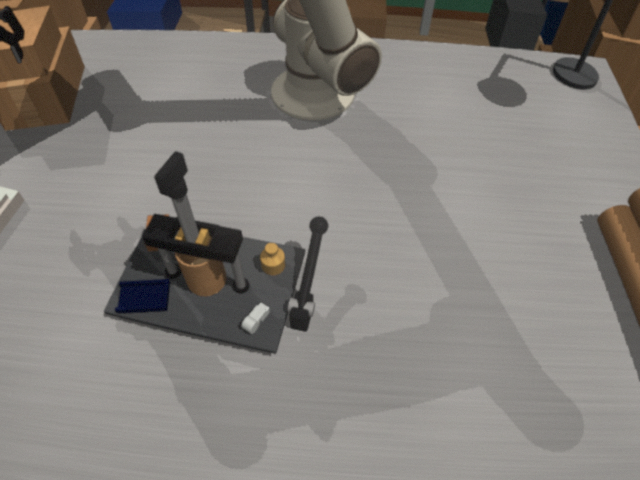

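View pics/top0.png

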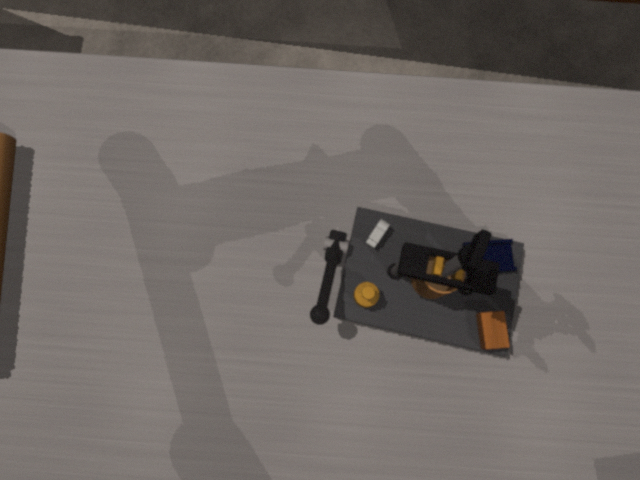

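The scene view shows the bridge at (193,238), the wing at (172,172) and the lever at (308,270). The top view shows the bed with corners near (358,207), (523,242), (512,355) and (336,318), and the wing near (481,247).

```bash
cat > h.py <<'E'
import cv2, numpy as np
from bench import arm
def cam(n):
    p=arm.camera_params(n); f=240/np.tan(np.radians(p["fov_y"]/2))
    K=np.array([[f,0,p["cx"]],[0,f,p["cy"]],[0,0,1]]); R=cv2.Rodrigues(p["rvec"])[0]
    return K,p["D"],R,p["tvec"],p["rvec"]
def ray(n,uv):
    K,D,R,t,_=cam(n)
    q=cv2.undistortPoints(np.array([[uv]],float),K,D)[0,0]
    d=R.T@np.array([q[0],q[1],1]); return -R.T@t,d/np.linalg.norm(d)
def onz(n,uv,z):
    o,d=ray(n,uv); return o+d*(z-o[2])/d[2]
def tri(a,b):
    (o1,d1),(o2,d2)=ray("scene",a),ray("top",b)
    s=np.linalg.lstsq(np.c_[d1,-d2],o2-o1,rcond=None)[0]
    p,q=o1+s[0]*d1,o2+s[1]*d2; return (p+q)/2,np.linalg.norm(p-q)
def proj(n,P):
    K,D,R,t,r=cam(n); return cv2.projectPoints(np.array(P,float).reshape(-1,3),r,t,K,D)[0][:,0]
E
python3 - <<'E'
from h import *
t=cv2.imread("pics/top0.png"); s=cv2.imread("pics/scene0.png")
a=cv2.resize(t[195:365,310:550],None,fx=3.3,fy=3.3,interpolation=cv2.INTER_CUBIC); a=cv2.convertScaleAbs(a,alpha=2.2)
b=cv2.resize(s[140:360,100:330],None,fx=2.7,fy=2.7,interpolation=cv2.INTER_CUBIC);b=cv2.convertScaleAbs(b,alpha=1.6)
cv2.imwrite("pics/tc.png",a);cv2.imwrite("pics/sc.png",b)
c=[onz("top",u,30) for u in [(358,207),(523,242),(512,355),(336,318)]]
print(np.round(c,1)); print(np.mean(c,0),[np.linalg.norm(c[i]-c[i-1]) for i in range(4)])
E
```

```text
[[ 667.4   -8.6   30. ]
 [ 625.1 -301.8   30. ]
 [ 429.3 -281.6   30. ]
 [ 469.5   17.5   30. ]]
[ 547.82619468 -143.62353326   30.        ] [np.float64(199.6593731009389), np.float64(296.1560514902372), np.float64(196.82497501552038), np.float64(301.8537622709882)]
```

View pics/tc.png

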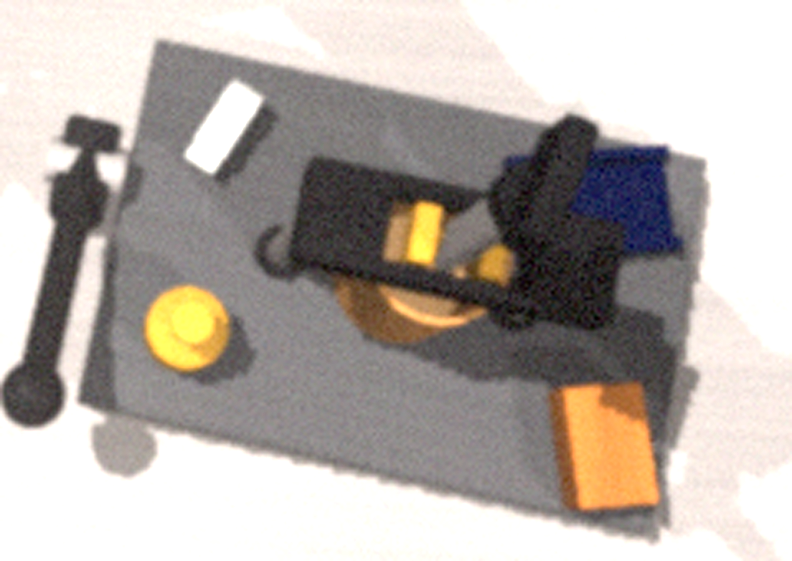

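View pics/sc.png

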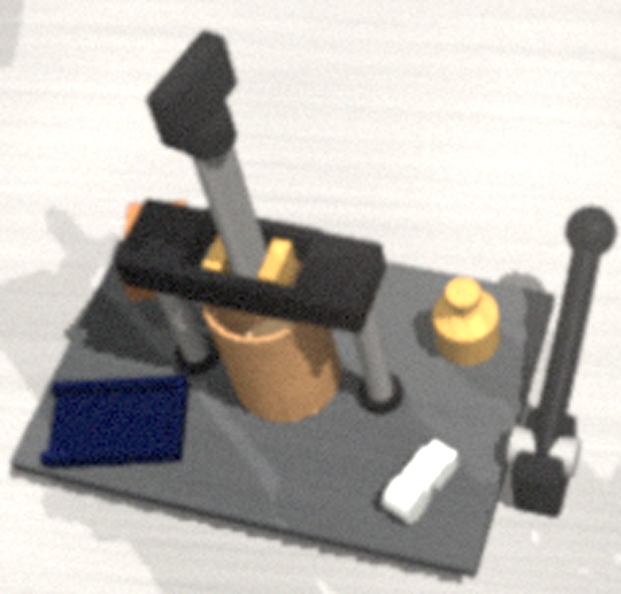

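The crops show the wing leaning out over the bridge: its top face runs from about (577,120) to (548,210) in the top crop and from (152,98) to (210,33) in the scene crop. All four loose things are clear of the bridge.

Run:
```python
from h import *
t=cv2.imread("pics/top0.png"); s=cv2.imread("pics/scene0.png")
g=cv2.cvtColor(t,cv2.COLOR_BGR2GRAY)
# sub-pixel bed corners via edges fits
c=np.array([onz("top",u,30) for u in [(310+155/3.3,195+40/3.3),(310+706/3.3,195+160/3.3),(310+657/3.3,195+541/3.3),(310+80/3.3,195+403/3.3)]])
ctr=c.mean(0); y=(c[0]-c[1]+c[3]-c[2]); x=(c[0]-c[3]+c[1]-c[2])
print("ctr",ctr,"yaw",np.arctan2(y[1],y[0])-np.pi/2,np.arctan2(x[1],x[0]))
# bridge top corners triangulated: scene crop / top crop
S=lambda u:(100+u[0]/2.7,140+u[1]/2.7); T=lambda u:(310+u[0]/3.3,195+u[1]/3.3)
for n,a,b in [("brFL",(385,250),(312,157)),]:
    print(n,tri(S(a),T(b)))
print("scene bridge far/near left/right", [onz("scene",S(u),165).round(1) for u in [(150,202),(385,247),(365,303),(120,250)]])
print("top bridge", [onz("top",T(u),165).round(1) for u in [(312,157),(292,262),(622,225)]])
print("wing mid guess top", onz("top",T((562,165)),312.5), "scene",onz("scene",S((192,73)),312.5))
yaw=np.arctan2(x[1],x[0]); ex=np.array([np.cos(yaw),np.sin(yaw),0]);ey=np.array([-np.sin(yaw),np.cos(yaw),0])
for lk in(0,.25):
    a=ex*np.cos(lk)-ey*np.sin(lk);b=ex*np.sin(lk)+ey*np.cos(lk)
    P=[np.array([ctr[0],ctr[1],312.5])+i*25*a+j*7*b for i,j in((1,1),(1,-1),(-1,-1),(-1,1))]
    print(lk,((proj("top",P)-[310,195])*3.3).round(),((proj("scene",P)-[100,140])*2.7).round())
a=cv2.resize(t[225:275,455:505],None,fx=8,fy=8,interpolation=cv2.INTER_CUBIC); a=cv2.convertScaleAbs(a,alpha=5)
b=cv2.resize(s[145:195,145:195],None,fx=8,fy=8,interpolation=cv2.INTER_CUBIC);b=cv2.convertScaleAbs(b,alpha=3.5)
cv2.imwrite("pics/wing.png",np.hstack([a,b]))
```

```text
ctr [ 545.70977634 -141.57964087   30.        ] yaw -0.15492934323413632 -0.1356770605890648
brFL (array([570.13961685, -60.22133004, 207.92068798]), np.float64(11.834220366357746))
scene bridge far/near left/right [array([ 517.2, -203.3,  165. ]), array([538.2, -64.2, 165. ]), array([575.6, -69.1, 165. ]), array([ 551.5, -211.6,  165. ])]
top bridge [array([580. , -72.8, 165. ]), array([531.7, -65.8, 165. ]), array([ 559. , -212.7,  165. ])]
wing mid guess top [ 552.071358   -140.65012453  312.5       ] scene [ 551.1810257 -135.8509431  312.5      ]
0 [[555. 113.]
 [593. 120.]
 [574. 253.]
 [535. 245.]] [[176. 106.]
 [148. 101.]
 [189.  24.]
 [217.  28.]]
0.25 [[573. 114.]
 [608. 130.]
 [556. 252.]
 [520. 235.]] [[163. 105.]
 [138.  95.]
 [202.  25.]
 [226.  34.]]
```

View pics/wing.png

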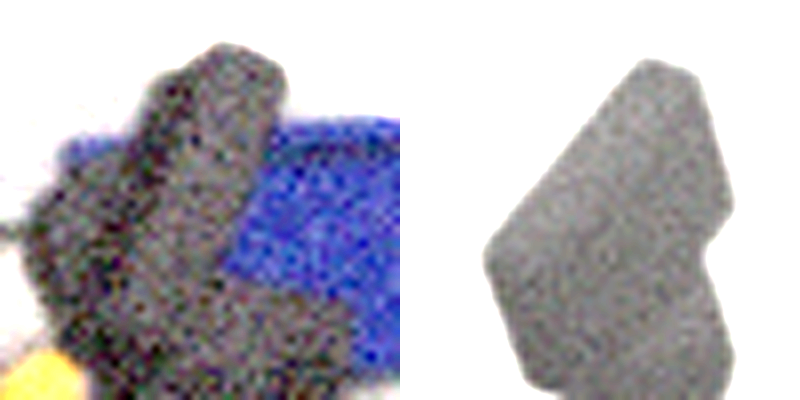

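```bash
cat >> h.py <<'E'
from scipy.spatial.transform import Rotation as Ro
def plan(P):
    s=arm.read_state(); R=Ro.from_quat(s["ee_rot"])
    d=R.inv().apply(np.array(P)-s["position"]); y=R.as_matrix()[:,1]
    print("shift",d.round(1),"toolY deg",np.degrees(np.arctan2(y[1],y[0])).round(2),"pos",s["position"].round(1),"F",s["contact_force"].round(2),"T",s["wrist_torque"].round(3),"w",s["gripper_width"].round(1),"g",s["grasp_force"],"t",s["clock"],"j6",s["joints"][5].round(2))
E
python3 -c "
from h import *
plan((547,-139.5,400))
S=lambda u:(100+u[0]/2.7,140+u[1]/2.7); T=lambda u:(310+u[0]/3.3,195+u[1]/3.3)
print(onz('scene',S((245,265)),165)); print(tri(S((452+8,340)),T((187,328))))"
```

```text
Traceback (most recent call last):
  File "h.py", line 23, in plan
    print("shift",d.round(1),"toolY deg",np.degrees(np.arctan2(y[1],y[0])).round(2),"pos",s["position"].round(1),"F",s["contact_force"].round(2),"T",s["wrist_torque"].round(3),"w",s["gripper_width"].round(1),"g",s["grasp_force"],"t",s["clock"],"j6",s["joints"][5].round(2))
                                                                                                                                                                                    ^^^^^^^^^^^^^^^^^^^^^^^^
AttributeError: 'float' object has no attribute 'round'
```

```bash
sed -i 's/s\["gripper_width"\].round(1)/round(s["gripper_width"],1)/' h.py
python3 -c "
from h import *
plan((547,-139.5,400))
S=lambda u:(100+u[0]/2.7,140+u[1]/2.7); T=lambda u:(310+u[0]/3.3,195+u[1]/3.3)
print(onz('scene',S((245,265)),165)); print(tri(S((452+8,340)),T((187,328))))"
```

```text
shift [-440.8  272.4 -169.2] toolY deg 114.33 pos [ 257.4 -569.   230.3] F [ 0.36 -0.04 -0.66] T [ 0.093  0.032 -0.019] w 85.4 g 0.0 t 0.1 j6 -0.26
[ 556.12182358 -139.07753101  165.        ]
(array([513.27294376, -33.46425576,  31.77306264]), np.float64(2.526630511293033))
```

Emit:
drive_tool(targets=[[-1,-40,25,-80,0],[-1,-80,50,-150,8],[-1,-120,75,-169,16],[-1,-160,100,-169,24],[-1,-200,125,-169,32],[-1,-240,150,-169,40],[-1,-280,175,-169,42],[-1,-320,200,-169,42],[-1,-360,225,-169,42],[-1,-400,250,-169,42],[-1,-441,272,-169,42],[-1,-441,272,-169,42]])

```text
clock: 1.3
position: [548.1, -137.5, 399.9]
ee_rot: [0.153, 0.988, 0.0, -0.0]
contact_force: [0.9, -1.2, 0.3]
gripper_width: 85.3
grasp_force: 0.0
```

Emit:
drive_tool(targets=[[-1,0,0,0,0],[-1,0,0,0,0],[-1,0,0,0,0]])

```text
clock: 1.6
position: [546.9, -140.4, 400.2]
ee_rot: [0.154, 0.988, -0.0, -0.0]
contact_force: [0.1, -0.3, 0.7]
gripper_width: 85.3
grasp_force: 0.0
```

```bash
python3 -c "
from h import *
plan((547,-139.5,340))
a,b=arm.get_image('top'),arm.get_image('scene')
cv2.imwrite('pics/a.png',np.vstack([cv2.convertScaleAbs(cv2.resize(b[60:260,60:330],None,fx=2,fy=2),alpha=2),cv2.convertScaleAbs(cv2.resize(a[200:300,350:620],None,fx=2,fy=2),alpha=3)]))"
```

```text
shift [ 0.1  0.9 60.2] toolY deg 72.3 pos [ 546.9 -140.4  400.2] F [ 0.09 -0.31  0.66] T [-0.029  0.002  0.033] w 85.3 g 0.0 t 1.6 j6 -1.92
```

View pics/a.png

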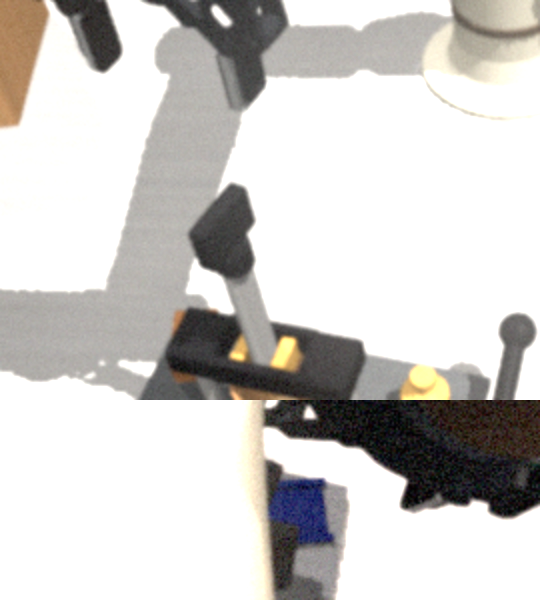

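The scene part shows the open fingertips at about (110,92) and (180,112) in full-image pixels, above and either side of the wing, and the wing still free. In the top part the arm hides the wing.

```bash
python3 -c "
from h import *
print(arm.read_state()['joints'].round(3))
for z in(400,413): print(onz('scene',(60+103/2,60+65/2),z),onz('scene',(60+240/2,60+103/2),z))"
```

```text
[ 0.035  0.214  0.18   0.    -1.536 -1.916]
[ 518.00494149 -196.98681661  400.        ] [ 547.2931623 -106.8406955  400.       ]
[ 533.85536066 -187.39146018  413.        ] [ 562.09354816 -100.47723325  413.        ]
```

Emit:
drive_tool(targets=[[-1,0,0,0,-8.5],[-1,0,0,0,-17],[-1,0,0,0,-25.5],[-1,0,0,0,-34],[-1,0,0,0,-42.5],[-1,0,0,0,-51],[-1,0,0,0,-59.5],[-1,0,0,0,-68],[-1,0,0,0,-76.5],[-1,0,0,0,-85],[-1,0,0,0,-90],[-1,0,0,0,-90]])

```text
clock: 2.9
position: [546.7, -140.9, 400.7]
ee_rot: [-0.589, 0.808, -0.0, 0.0]
contact_force: [-0.0, -0.0, 0.9]
gripper_width: 85.2
grasp_force: 0.0
```

Emit:
drive_tool(targets=[[-1,0,0,0,-8.5],[-1,0,0,0,-17],[-1,0,0,0,-25.5],[-1,0,0,0,-34],[-1,0,0,0,-42.5],[-1,0,0,0,-51],[-1,0,0,0,-59.5],[-1,0,0,0,-68],[-1,0,0,0,-76.5],[-1,0,0,0,-85],[-1,0,0,0,-90],[-1,0,0,0,-90]])

```text
clock: 4.1
position: [546.9, -140.5, 400.5]
ee_rot: [0.988, -0.155, 0.0, -0.0]
contact_force: [0.8, -0.6, 0.5]
gripper_width: 85.7
grasp_force: 0.0
```

```bash
python3 -c "
from h import *
plan((547,-139.5,281));print(arm.read_state()['joints'].round(3))"
```

```text
shift [ -0.2  -0.9 119.5] toolY deg -107.84 pos [ 546.9 -140.5  400.5] F [ 0.84 -0.56  0.53] T [ 0.019  0.004 -0.089] w 85.7 g 0.0 t 4.1 j6 1.22
[ 0.036  0.214  0.18   0.    -1.536  1.224]
```

Emit:
drive_tool(targets=[[-1,0.4,-2.2,30,0],[-1,0.4,-2.2,60,0],[-1,0.4,-2.2,90,0],[-1,0.4,-2.2,110,0],[-1,0.4,-2.2,119.5,0],[0,0.4,-2.2,119.5,0],[0.3,0.4,-2.2,119.5,0],[0.45,0.4,-2.2,119.5,0],[0.45,0.4,-2.2,119.5,0],[0.45,0.4,-2.2,119.5,0]])

```text
clock: 5.1
position: [548.6, -137.8, 281.6]
ee_rot: [0.988, -0.154, 0.001, -0.0]
contact_force: [-0.0, 0.1, 0.2]
gripper_width: 23.5
grasp_force: 0.0
```

```bash
python3 -c "
from h import *
plan((548,-138.5,281))
b=arm.get_image('scene')
cv2.imwrite('pics/b.png',cv2.convertScaleAbs(cv2.resize(b[100:250,100:250],None,fx=4,fy=4),alpha=2.5))"
```

```text
shift [-0.4  0.8  0.6] toolY deg -107.67 pos [ 548.6 -137.8  281.6] F [-0.05  0.11  0.2 ] T [ 0.026 -0.014  0.042] w 23.5 g 0.0 t 5.1 j6 1.22
```

View pics/b.png

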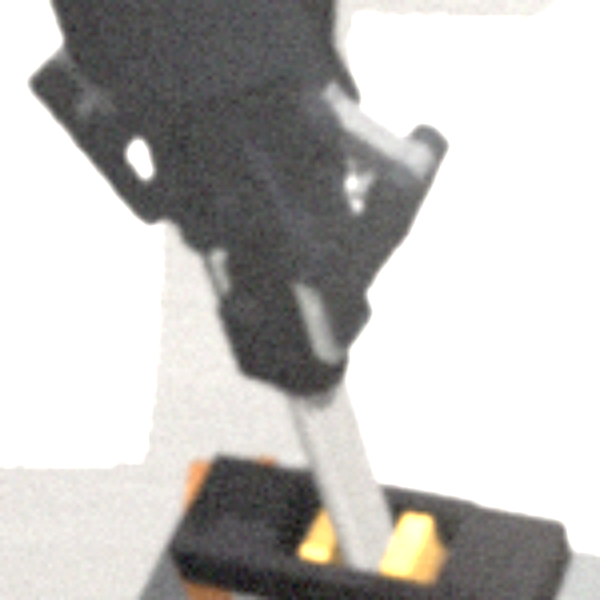

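The scene crop shows the wing between the pads with the gripper near-closed: light pads at (215,270) and (320,325), and the collar below them at (290,385). There has been no contact yet.

Emit:
drive_tool(targets=[[0.55,0,0,0,0],[0.6,0,0,0,0],[0.6,0,0,0,0],[0.6,0,0,0,0]])

```text
clock: 5.55
position: [548.2, -139.4, 281.4]
ee_rot: [0.988, -0.154, 0.0, 0.001]
contact_force: [-0.8, -5.2, 0.9]
gripper_width: 17.1
grasp_force: 2.7
```

Emit:
drive_tool(targets=[[0.7,0,0,0,0],[0.8,0,0,0,0],[0.8,0,0,0,0],[0.8,0,0,0,0]])

```text
clock: 5.95
position: [547.8, -140.6, 281.7]
ee_rot: [0.988, -0.154, -0.0, 0.002]
contact_force: [-0.8, -9.8, 0.8]
gripper_width: 13.1
grasp_force: 58.3
```

```bash
python3 -c "
from h import *
plan((548,-138.5,281))"
```

```text
shift [-0.4 -2.1  0.7] toolY deg -107.73 pos [ 547.8 -140.6  281.7] F [-0.81 -9.76  0.8 ] T [-2.394  0.275  0.012] w 13.1 g 58.334999084472656 t 5.95 j6 1.22
```

Emit:
drive_tool(targets=[[0.8,0,1.2,0,0],[0.8,0,2.4,0,0],[0.8,0,2.4,0,0],[0.8,0,2.4,0,0]])

```text
clock: 6.35
position: [547.7, -140.9, 281.6]
ee_rot: [0.988, -0.154, 0.001, 0.001]
contact_force: [-1.6, -5.1, 3.0]
gripper_width: 13.0
grasp_force: 58.9
```

Emit:
drive_tool(targets=[[0.8,0,0,2,0],[0.8,0,0,6,0],[0.8,0,0,12,0],[0.8,0,0,18,0],[0.8,0,0,24,0],[0.8,0,0,30,0],[0.8,0,0,36,0],[0.8,0,0,40,0],[0.8,0,0,42,0],[0.8,0,0,43,0],[0.8,0,0,43,0],[0.8,0,0,43,0]])

```text
clock: 7.55
position: [547.8, -140.8, 238.4]
ee_rot: [0.988, -0.153, 0.0, 0.001]
contact_force: [-1.0, -5.6, 3.4]
gripper_width: 13.2
grasp_force: 59.0
```

```bash
python3 -c "
from h import *
plan((548,-138.5,281))"
```

```text
shift [ -0.4  -2.2 -42.6] toolY deg -107.65 pos [ 547.8 -140.8  238.4] F [-1.05 -5.6   3.38] T [-1.48   0.241  0.007] w 13.2 g 59.02654945850372 t 7.55 j6 1.23
```

Emit:
drive_tool(targets=[[0.8,0,1.2,0.5,0],[0.8,0,2.5,1,0],[0.8,0,2.5,1.5,0],[0.8,0,2.5,2,0],[0.8,0,2.5,2,0],[0.8,0,2.5,2,0]])

```text
clock: 8.15
position: [547.6, -141.5, 235.8]
ee_rot: [0.988, -0.153, 0.001, -0.001]
contact_force: [0.6, 4.6, 3.9]
gripper_width: 13.4
grasp_force: 59.1
```

Emit:
drive_tool(targets=[[0.8,0,0,0.7,0],[0.8,0,0,1.4,0],[0.8,0,0,2,0],[0.8,0,0,2.5,0],[0.8,0,0,2.5,0]])

```text
clock: 8.65
position: [547.6, -141.4, 233.2]
ee_rot: [0.988, -0.153, 0.001, -0.001]
contact_force: [1.1, 5.7, 4.1]
gripper_width: 13.3
grasp_force: 59.1
```

Emit:
drive_tool(targets=[[0.8,0,0,0,0],[0.8,0,0,0,0]])

```text
clock: 8.85
position: [547.6, -141.4, 233.3]
ee_rot: [0.988, -0.153, 0.001, -0.001]
contact_force: [1.8, 5.9, 5.1]
gripper_width: 13.3
grasp_force: 59.1
```

Emit:
drive_tool(targets=[[0.8,0,-0.6,0.6,0],[0.8,0,-1.2,1.2,0],[0.8,0,-1.2,1.8,0],[0.8,0,-1.2,2.4,0],[0.8,0,-1.2,2.4,0]])

```text
clock: 9.35
position: [547.6, -141.3, 230.9]
ee_rot: [0.988, -0.154, 0.0, -0.0]
contact_force: [2.1, 2.8, 3.9]
gripper_width: 13.1
grasp_force: 59.1
```

Emit:
drive_tool(targets=[[0.8,0,0,0,0]])

```text
clock: 9.45
position: [547.6, -141.3, 230.9]
ee_rot: [0.988, -0.154, 0.0, -0.0]
contact_force: [2.4, 3.2, 4.3]
gripper_width: 13.1
grasp_force: 59.1
```

Emit:
drive_tool(targets=[[0.8,0,0,0,0]])

```text
clock: 9.55
position: [547.5, -141.3, 230.9]
ee_rot: [0.988, -0.154, 0.0, -0.0]
contact_force: [3.4, 3.4, 4.0]
gripper_width: 13.1
grasp_force: 59.1
```

Emit:
drive_tool(targets=[[0.8,0,0,0.7,0],[0.8,0,0,1.4,0],[0.8,0,0,2,0],[0.8,0,0,2.5,0],[0.8,0,0,2.5,0]])

```text
clock: 10.05
position: [547.5, -141.3, 228.4]
ee_rot: [0.988, -0.153, 0.0, -0.0]
contact_force: [3.4, 3.8, 3.8]
gripper_width: 13.1
grasp_force: 59.1
```

Emit:
drive_tool(targets=[[0.8,0,0,0,0]])

```text
clock: 10.15
position: [547.5, -141.3, 228.4]
ee_rot: [0.988, -0.153, 0.0, -0.0]
contact_force: [3.2, 2.8, 4.1]
gripper_width: 12.7
grasp_force: 59.1
```

Emit:
drive_tool(targets=[[0.8,0,0,0.7,0],[0.8,0,0,1.4,0],[0.8,0,0,2,0],[0.8,0,0,2.5,0],[0.8,0,0,2.5,0],[0.8,0,0,2.5,0]])

```text
clock: 10.75
position: [547.5, -141.3, 226.0]
ee_rot: [0.988, -0.153, 0.0, -0.0]
contact_force: [4.0, 4.1, 5.1]
gripper_width: 13.1
grasp_force: 59.1
```

Emit:
drive_tool(targets=[[0.8,0,0,0.5,0],[0.8,0,0,1,0],[0.8,0,0,1.5,0],[0.8,0,0,1.5,0],[0.8,0,0,1.5,0]])

```text
clock: 11.25
position: [547.5, -141.4, 224.5]
ee_rot: [0.988, -0.153, 0.0, -0.0]
contact_force: [3.8, 3.4, 4.4]
gripper_width: 13.2
grasp_force: 59.1
```

Still free (57 mm). Continuing.

Emit:
drive_tool(targets=[[0.8,0,0,0.7,0],[0.8,0,0,1.4,0],[0.8,0,0,2,0],[0.8,0,0,2.5,0],[0.8,0,0,2.5,0],[0.8,0,0,2.5,0]])

```text
clock: 11.85
position: [547.5, -141.4, 222.0]
ee_rot: [0.988, -0.154, 0.0, -0.0]
contact_force: [3.0, 3.6, 4.2]
gripper_width: 13.3
grasp_force: 59.2
```

Emit:
drive_tool(targets=[[0.8,0,0,0.7,0],[0.8,0,0,1.4,0],[0.8,0,0,2,0],[0.8,0,0,2.5,0],[0.8,0,0,2.5,0],[0.8,0,0,2.5,0]])

```text
clock: 12.45
position: [547.5, -141.3, 219.5]
ee_rot: [0.988, -0.153, 0.0, -0.0]
contact_force: [3.7, 2.9, 4.7]
gripper_width: 13.0
grasp_force: 59.2
```

Emit:
drive_tool(targets=[[0.8,0,0,0.7,0],[0.8,0,0,1.4,0],[0.8,0,0,2,0],[0.8,0,0,2.5,0],[0.8,0,0,2.5,0],[0.8,0,0,2.5,0]])

```text
clock: 13.05
position: [547.5, -141.4, 217.0]
ee_rot: [0.988, -0.153, 0.0, -0.0]
contact_force: [3.6, 3.8, 4.3]
gripper_width: 13.0
grasp_force: 59.2
```

Emit:
drive_tool(targets=[[0.8,0,0,0.7,0],[0.8,0,0,1.4,0],[0.8,0,0,2,0],[0.8,0,0,2.5,0],[0.8,0,0,2.5,0],[0.8,0,0,2.5,0]])

```text
clock: 13.65
position: [547.5, -141.4, 214.5]
ee_rot: [0.988, -0.153, 0.0, -0.0]
contact_force: [3.7, 3.6, 4.8]
gripper_width: 13.2
grasp_force: 59.2
```

Emit:
drive_tool(targets=[[0.8,0,0,0.7,0],[0.8,0,0,1.4,0],[0.8,0,0,2,0],[0.8,0,0,2.5,0],[0.8,0,0,2.5,0],[0.8,0,0,2.5,0]])

```text
clock: 14.25
position: [547.5, -141.3, 212.0]
ee_rot: [0.988, -0.153, 0.0, -0.0]
contact_force: [4.2, 2.9, 4.2]
gripper_width: 13.1
grasp_force: 59.2
```

Emit:
drive_tool(targets=[[0.8,0,0,0.7,0],[0.8,0,0,1.4,0],[0.8,0,0,2,0],[0.8,0,0,2.5,0],[0.8,0,0,2.5,0],[0.8,0,0,2.5,0]])

```text
clock: 14.85
position: [547.5, -141.4, 209.6]
ee_rot: [0.988, -0.153, 0.0, -0.0]
contact_force: [2.9, 3.9, 3.7]
gripper_width: 13.3
grasp_force: 59.2
```

Emit:
drive_tool(targets=[[0.8,0,0,0.7,0],[0.8,0,0,1.4,0],[0.8,0,0,2,0],[0.8,0,0,2.5,0],[0.8,0,0,2.5,0],[0.8,0,0,2.5,0]])

```text
clock: 15.45
position: [547.5, -141.4, 207.1]
ee_rot: [0.988, -0.153, 0.0, -0.0]
contact_force: [4.6, 3.5, 4.2]
gripper_width: 13.1
grasp_force: 59.2
```

Emit:
drive_tool(targets=[[0.8,0,0,0.7,0],[0.8,0,0,1.4,0],[0.8,0,0,2,0],[0.8,0,0,2.5,0],[0.8,0,0,2.5,0],[0.8,0,0,2.5,0]])

```text
clock: 16.05
position: [547.5, -141.4, 204.6]
ee_rot: [0.988, -0.153, 0.0, -0.0]
contact_force: [2.5, 4.2, 4.9]
gripper_width: 13.1
grasp_force: 59.2
```

Emit:
drive_tool(targets=[[0.8,0,0,0.7,0],[0.8,0,0,1.4,0],[0.8,0,0,2,0],[0.8,0,0,2.5,0],[0.8,0,0,2.5,0],[0.8,0,0,2.5,0]])

```text
clock: 16.65
position: [547.5, -141.4, 202.1]
ee_rot: [0.988, -0.153, 0.0, -0.0]
contact_force: [4.0, 3.3, 5.6]
gripper_width: 12.9
grasp_force: 59.2
```

Emit:
drive_tool(targets=[[0.8,0,0,0,0]])

```text
clock: 16.75
position: [547.5, -141.4, 202.1]
ee_rot: [0.988, -0.153, 0.0, -0.0]
contact_force: [2.5, 4.2, 4.8]
gripper_width: 13.2
grasp_force: 59.2
```

Emit:
drive_tool(targets=[[0.8,0,0,0.4,0],[0.8,0,0,0.8,0],[0.8,0,0,0.8,0]])

```text
clock: 17.05
position: [547.5, -141.4, 201.4]
ee_rot: [0.988, -0.153, 0.0, -0.0]
contact_force: [3.2, 4.5, 5.5]
gripper_width: 13.2
grasp_force: 59.3
```

Emit:
drive_tool(targets=[[0.8,0,0,0,0]])

```text
clock: 17.15
position: [547.5, -141.4, 201.4]
ee_rot: [0.988, -0.153, 0.0, -0.0]
contact_force: [3.2, 4.2, 5.9]
gripper_width: 12.9
grasp_force: 59.3
```

Emit:
drive_tool(targets=[[0.8,0,0,0.4,0],[0.8,0,0,0.7,0],[0.8,0,0,0.7,0]])

```text
clock: 17.45
position: [547.6, -141.4, 201.0]
ee_rot: [0.988, -0.153, 0.001, -0.0]
contact_force: [3.6, 3.8, 6.5]
gripper_width: 13.3
grasp_force: 59.4
```

Emit:
drive_tool(targets=[[0.8,0,0,0,0]])

```text
clock: 17.55
position: [547.5, -141.4, 201.0]
ee_rot: [0.988, -0.153, 0.0, 0.0]
contact_force: [2.3, 4.4, 5.7]
gripper_width: 13.0
grasp_force: 59.4
```

Emit:
drive_tool(targets=[[0.8,0,0,0.5,0],[0.8,0,0,1,0],[0.8,0,0,1.4,0],[0.8,0,0,1.4,0]])

```text
clock: 17.95
position: [547.6, -141.4, 200.2]
ee_rot: [0.988, -0.153, 0.001, 0.0]
contact_force: [1.2, 5.1, 8.6]
gripper_width: 13.1
grasp_force: 59.8
```

Emit:
drive_tool(targets=[[0.8,0,0,0,0]])

```text
clock: 18.05
position: [547.6, -141.4, 200.2]
ee_rot: [0.988, -0.153, 0.001, 0.0]
contact_force: [2.4, 4.5, 8.0]
gripper_width: 13.2
grasp_force: 59.8
```

Emit:
drive_tool(targets=[[0.8,0,0,0,0]])

```text
clock: 18.15
position: [547.6, -141.4, 200.2]
ee_rot: [0.988, -0.153, 0.001, 0.0]
contact_force: [2.1, 4.7, 8.2]
gripper_width: 13.2
grasp_force: 59.8
```

```bash
python3 -c "
from h import *
plan((547,-141.4,200))"
```

```text
shift [-0.6  0.2  0.2] toolY deg -107.64 pos [ 547.6 -141.4  200.2] F [2.15 4.74 8.24] T [ 1.521 -0.537 -0.045] w 13.2 g 59.775391817092896 t 18.15 j6 1.23
```

Emit:
drive_tool(targets=[[0.8,0,-0.6,0,4],[0.8,0,-1,0,8],[0.8,0,-1,0,12],[0.8,0,-1,0,16],[0.8,0,-1,0,16],[0.8,0,-1,0,16]])

```text
clock: 18.75
position: [547.5, -141.5, 200.2]
ee_rot: [0.957, -0.29, 0.0, 0.001]
contact_force: [1.3, 0.7, 8.2]
gripper_width: 13.1
grasp_force: 59.7
```

```bash
python3 -c "
from h import *
plan((547,-141.4,200))"
```

```text
shift [-0.5  0.2  0.2] toolY deg -123.66 pos [ 547.5 -141.5  200.2] F [1.34 0.65 8.21] T [ 0.456 -0.476 -0.032] w 13.1 g 59.67712998390198 t 18.75 j6 0.95
```

Emit:
drive_tool(targets=[[0.8,0,0,0,4],[0.8,0,0,0,8],[0.8,0,0,0,12],[0.8,0,0,0,16],[0.8,0,0,0,20],[0.8,0,0,0,20],[0.8,0,0,0,20]])

```text
clock: 19.45
position: [547.2, -141.9, 200.2]
ee_rot: [0.892, -0.451, 0.0, 0.001]
contact_force: [0.5, -0.5, 7.4]
gripper_width: 13.1
grasp_force: 59.7
```

```bash
python3 -c "
from h import *
plan((547,-141.4,200))"
```

```text
shift [-0.5 -0.1  0.2] toolY deg -143.67 pos [ 547.2 -141.9  200.2] F [ 0.49 -0.46  7.4 ] T [ 0.107 -0.257 -0.025] w 13.1 g 59.71866488456726 t 19.45 j6 0.6
```

Foot force is about 3 N and the lock is at about 0.79. Now into the brake.

Emit:
drive_tool(targets=[[0.8,0,0,0,4],[0.8,0,0,0,8],[0.8,0,0,0,12],[0.8,0,0,0,16],[0.8,0,0,0,20],[0.8,0,0,0,20],[0.8,0,0,0,20]])

```text
clock: 20.15
position: [546.8, -142.0, 200.2]
ee_rot: [0.8, -0.6, 0.0, 0.001]
contact_force: [-0.4, -0.5, 7.6]
gripper_width: 13.1
grasp_force: 59.8
```

```bash
python3 -c "
from h import *
plan((547,-141.4,200))"
```

```text
shift [-0.6 -0.4  0.2] toolY deg -163.67 pos [ 546.8 -142.   200.2] F [-0.42 -0.51  7.61] T [-0.034 -0.116 -0.041] w 13.1 g 59.774327874183655 t 20.15 j6 0.25
```

Emit:
drive_tool(targets=[[0.8,0,0,0,3],[0.8,0,0,0,6],[0.8,0,0,0,9],[0.8,0,0,0,9],[0.8,0,0,0,9]])

```text
clock: 20.65
position: [546.6, -142.1, 200.2]
ee_rot: [0.751, -0.66, 0.0, 0.001]
contact_force: [-1.1, -0.9, 9.1]
gripper_width: 13.3
grasp_force: 59.8
```

```bash
python3 -c "
from h import *
plan((547,-141.4,200))
b=arm.get_image('scene')
cv2.imwrite('pics/d.png',cv2.convertScaleAbs(cv2.resize(b[130:270,110:260],None,fx=4,fy=4,interpolation=cv2.INTER_CUBIC),alpha=3))"
```

```text
shift [-0.7 -0.5  0.2] toolY deg -172.67 pos [ 546.6 -142.1  200.2] F [-1.07 -0.89  9.14] T [-0.044 -0.042 -0.048] w 13.3 g 59.80792701244354 t 20.65 j6 0.09
```

View pics/d.png

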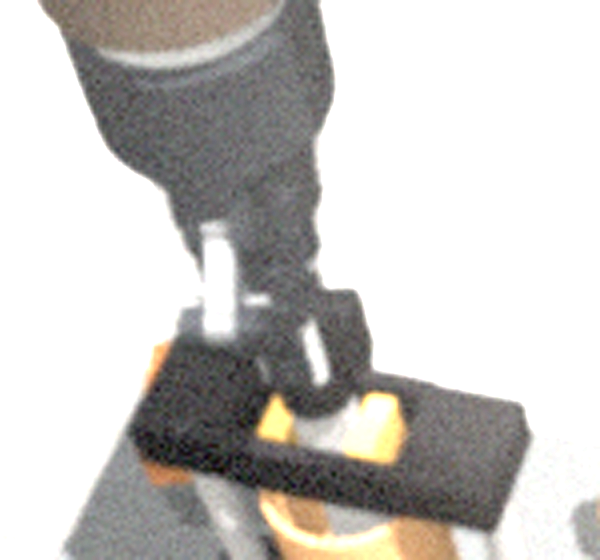

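The crop shows the hand turned a quarter turn. A dark block at (345,330) to the right of the near finger looks like the wing's end, and the collar is at (320,405), just above the bridge opening.

```bash
python3 -c "
from h import *
c=np.array([546.6,-142.1,213.6])
for lk in(.16,.8,1.3):
    w=-0.145-lk;a=np.array([np.cos(w),np.sin(w),0]);b=np.array([-a[1],a[0],0])
    print(lk,((proj('scene',[c+i*25*a+j*7*b+[0,0,k*17.5] for i,j,k in((1,1,1),(1,-1,1),(-1,-1,1),(-1,1,1),(1,0,-1),(-1,0,-1))])-[110,130])*4).round().tolist())
from bench import arm
print(arm.read_state()['joint_efforts'].round(3))"
```

```text
0.16 [[263.0, 359.0], [228.0, 347.0], [302.0, 243.0], [336.0, 254.0], [268.0, 413.0], [338.0, 310.0]]
0.8 [[223.0, 343.0], [208.0, 316.0], [341.0, 257.0], [357.0, 284.0], [239.0, 390.0], [367.0, 332.0]]
1.3 [[209.0, 319.0], [214.0, 287.0], [357.0, 281.0], [353.0, 313.0], [235.0, 364.0], [373.0, 358.0]]
[ 6.1200e-01 -2.9158e+01  1.4636e+01  2.7130e+00 -3.9000e-02 -5.0000e-03]
```

Emit:
drive_tool(targets=[[0.8,0,0,0,2],[0.8,0,0,0,4],[0.8,0,0,0,4],[0.8,0,0,0,4]])

```text
clock: 21.1
position: [546.6, -142.1, 200.3]
ee_rot: [0.73, -0.683, 0.001, 0.002]
contact_force: [-1.4, -1.2, 8.6]
gripper_width: 13.1
grasp_force: 78.5
```

```bash
python3 -c "
from h import *
plan((547,-141.4,200))
print(arm.read_state()['joint_efforts'].round(3))"
```

```text
shift [-0.7 -0.5  0.3] toolY deg -176.19 pos [ 546.6 -142.1  200.3] F [-1.37 -1.2   8.6 ] T [-0.181  0.088  1.972] w 13.1 g 78.47085003275424 t 21.1 j6 0.03
[ -1.154 -29.409  14.97    1.751   0.092  -1.952]
```

The torque has risen sharply to 2 N·m, so the wing is at its stop. The wing's projected position also matches a lock angle of 1.3. I'll relax the twist, check, then let go.

Emit:
drive_tool(targets=[[0.8,0,0,0,-1.5],[0.8,0,0,0,-2.5],[0.8,0,0,0,-2.5],[0.8,0,0,0,-2.5]])

```text
clock: 21.5
position: [546.6, -142.1, 200.2]
ee_rot: [0.743, -0.669, 0.0, 0.002]
contact_force: [-1.1, -0.2, 8.2]
gripper_width: 13.1
grasp_force: 60.5
```

```bash
python3 -c "
from h import *
plan((547,-141.4,200))"
```

```text
shift [-0.7 -0.5  0.2] toolY deg -173.97 pos [ 546.6 -142.1  200.2] F [-1.09 -0.21  8.22] T [-0.086  0.04   0.823] w 13.1 g 60.485297441482544 t 21.5 j6 0.07
```

Emit:
drive_tool(targets=[[0.8,0,0,0,-0.5],[0.6,0,0,0,-0.5],[0.5,0,0,0,-0.5],[0.3,0,0,0,-0.5],[0.3,0,0,0,-0.5],[0.3,0,0,0,-0.5]])

```text
clock: 22.1
position: [547.1, -140.5, 198.5]
ee_rot: [0.745, -0.667, -0.001, 0.001]
contact_force: [0.1, 0.4, 0.5]
gripper_width: 29.9
grasp_force: 0.0
```

```bash
python3 -c "
from h import *
plan((547,-141.4,200))"
```

```text
shift [ 0.9  0.2 -1.5] toolY deg -173.67 pos [ 547.1 -140.5  198.5] F [0.11 0.42 0.51] T [-0.044  0.03   0.013] w 29.9 g 0.0 t 22.1 j6 0.08
```

Emit:
drive_tool(targets=[[-0.5,0,0,0,0],[-0.5,0,0,0,0],[-0.5,0,0,-15,0],[-0.5,0,0,-45,0],[-0.5,0,0,-80,0],[-0.5,0,0,-120,0],[-0.5,0,0,-150,0],[-0.5,0,0,-150,0],[-0.5,0,0,-150,0]])

```text
clock: 23.0
position: [547.5, -140.3, 349.4]
ee_rot: [0.745, -0.667, 0.0, -0.001]
contact_force: [-0.5, 0.6, -1.2]
gripper_width: 64.3
grasp_force: 0.0
```

```bash
python3 -c "
from h import *
plan((547,-141.4,200))
b=arm.get_image('scene')
cv2.imwrite('pics/e.png',cv2.convertScaleAbs(cv2.resize(b[130:340,110:330],None,fx=2.7,fy=2.7,interpolation=cv2.INTER_CUBIC),alpha=2.5))
c=np.array([546.8,-141.4,213.6])
for lk in(1.15,1.3):
    w=-0.145-lk;a=np.array([np.cos(w),np.sin(w),0]);b=np.array([-a[1],a[0],0])
    print(lk,((proj('scene',[c+i*25*a+j*7*b+[0,0,k*17.5] for i,j,k in((1,1,1),(1,-1,1),(-1,-1,1),(-1,1,1),(1,0,-1),(-1,0,-1))])-[110,130])*2.7).round().tolist())
"
```

```text
shift [  1.2   0.8 149.4] toolY deg -173.67 pos [ 547.5 -140.3  349.4] F [-0.48  0.61 -1.15] T [-0.009  0.03  -0.008] w 64.3 g 0.0 t 23.0 j6 0.08
1.15 [[144.0, 221.0], [143.0, 200.0], [240.0, 185.0], [242.0, 205.0], [159.0, 251.0], [253.0, 236.0]]
1.3 [[142.0, 215.0], [146.0, 194.0], [242.0, 190.0], [240.0, 211.0], [160.0, 246.0], [253.0, 242.0]]
```

View pics/e.png

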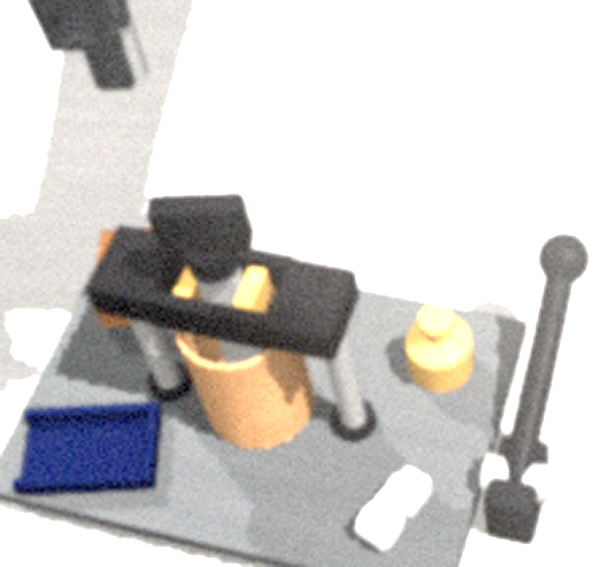

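The wing stayed down. Its top edge runs from (150,200) to (242,196) in the crop, which matches a lock angle of 1.3. The bed items visible here look undisturbed and the hand is clear.

```bash
python3 -c "
from bench import arm
print(arm.job_done())"
```

```text
the job is handed in; nothing more can be done
None
```

The job is handed in (no verdict came back): the probe met the contents at about 80 mm of travel, was pressed with an estimated 3–4 N, locked at its stop and let go, and the last picture shows it staying down.

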